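# Stand the test panel in its colour-coded drying slot

## Robot

A 6-joint arm with a two-finger parallel gripper is mounted at the origin on the work surface. World frame = base frame: x ahead of the robot, y to its left, z up, the work surface at z = 0. Lengths are in m, angles in rad, forces in N, time in s.
With the tool pointing down it reaches from about 0.325 to 0.875 m from the base axis. Payload 4.4 kg.
Tool frame: the origin (TCP) lies on the centre line of the jaws, within the pads' length; the fingertips stand 17 mm ahead of it and the grasp point (between the pads) lies 2 mm behind it; z points along the fingers, y is the line along which they close (so a half turn about z gives the same grasp; the last joint's range is limited). The gripper opens to 85 mm and grips with 20 to 120 N. Pads are 22 mm wide; open, the fingers measure 114 mm over their backs; the gripper's body (76 mm by 85 mm) begins 54 mm behind the grasp point. The pads swing forward as they close: fully open they stand 13 mm farther back than shut.
Start: joints at [0.987, 0.207, 1.542, -0, 1.393, -0.15], TCP at [0.242, 0.522, 0.248] pointing down, gripper open.
Joint ranges: [-2.73, 2.73], [-0.86, 2.22], [0.23, 2.46], [-1.11, 4.25], [0.08, 2.63], [-2.82, 2.82]. Speed limits (rad/s): [2.79, 2.79, 3.14, 3.14, 3.14, 3.14].

## Interface

Orientations are given as a 3x3 rotation matrix whose columns are the frame's x, y, z axes.
In Python, from rig import ctrl gives the robot as it stands.
- The arm moves only by the tool play_rows, never from a script. Its arguments are lists of equal length, an entry for each row: "jaw": the closure in counts, from 0 (fully open) to 255 (shut); "linear": the shift along the world's x, y, z in m, a list of three; "spin": the turn about the world's z in rad. A call has 1 to 10 rows; each row is the pose to reach, as a shift and turn from the pose commanded when the call began; what a row does not reach only later rows make up. A row lasts 1/8 s, in which the tool goes at most 62.5 mm and 10.7 degrees, less where a joint would pass 70% of its speed; a pose out of reach is approached as far as the arm can. A call with a gripper value outside its range is refused whole. The fingers move at their own pace and stop on an object; "force" is the grip in N (left out, the last holds). Time passes only in rows, so rows that repeat a pose let the fingers close. It gives the time, the measured TCP pose, the force, the opening and the grip force at its end, in the units of the state.
- ctrl.sense(): the state, without advancing time (a new reading comes with each control period).
- ctrl.snapshot(name): name is "scene" or "side" or "wrist"; returns (picture, depth): 420x560x3 uint8, blue, green, red; 420x560 float32, m along the optical axis (not along the pixel's ray), 0 where there is no reading.
- ctrl.camera_params(name): a dict with "K" (3x3 intrinsics, pixels), "pose" (4x4, takes a point from camera to world coordinates); the wrist camera has in their place "mount" (4x4, takes a point from camera to tool coordinates, whose origin is the TCP and whose axes are the flange's). Camera axes: x right, y down, z forward; pixel columns grow to the right and rows downward; lengths in m; the calibration is good to about 2 mm. A picture is of the moment at which its call begins: read the wrist's pose just before it. camera_params takes no time and is no camera call.
- ctrl.hand_in(): hands the job in; it is judged then, once.
Trained networks look in the newest picture that a camera, given by its name, has taken for a name from the list of things; names that differ only in an ending like _2 or _b are one class to them, and where a whole thing is asked for, a point or a joint stands for the part that bears it (a point fixed in the world has none). Each returns a list of dicts, best first, with "confidence" (0 to 1); they miss things now and then, are a little off and sometimes report something else, mostly with a low value. They report only what shows in the picture. A call takes as long as a camera call. They do not tell look-alikes from the thing itself.
- ctrl.cut_out(camera, name): "region" (420x560 bool, what is visible of it) and "location" ([column, row] in pixels, amid what is visible of it).
The state is a dict: "clock": time; "joints": joint angles; "joint_velocities": joint speeds; "tau": joint torques, N m; "tool_pos": TCP position; "tool_rot": TCP orientation; "contact_force": force on the tool from outside, world axes, zero at the start; "ft_torque": the same for the moment, N m; "grip_width": finger opening in m; "finger_force": force on a finger pad.
Only numpy, scipy, OpenCV 4.12 (cv2) and the standard library are available. Lean on these libraries where they do the work, as an engineer would, in place of code of your own. Each camera call takes 0.05 s, during which the arm holds its last target. There are 200 camera calls.

## Task

The green test panel lies flat on the loading shelf of the panel rack, in front of the wrong slot. Slide it along the shelf, still flat, until it is squarely in front of the slot with the green tab, then push it over the shelf's edge so that it drops edge-first into that slot, and tip it up until it stands on edge, leaning back against the slot's rests. Leave the blue panel standing in its slot, and do not knock over the beaker or the jar beside the rack.

Things in the scene. Friction and masses are not known exactly. Their poses are not given: they have to be found in the camera images.
- panel: Loose green test panel: plain rigid slab 90 x 120 x 10 mm, 0.15 to 0.35 kg, too wide to grip across. Origin at its centre; x along the 90 mm side, y along the 120 mm side, z through the thickness. It starts flat (z up) on the shelf, its centre 65 mm above the table, its x axis within 0.2 rad of the rack's.
- rack: Fixed panel rack: an aluminium loading shelf on the robot's side, three slots beyond it, centred at y = -150, 0 and 150 mm. Origin on the table below the middle of the shelf's far edge; x from shelf to slots (away from the robot), y along the row of slots, z up. The slots are 144 mm wide between 6 mm fins that stand at x = 6 to 62 mm and reach 78 mm above the table.
- rack_shelf (a point): Middle of the shelf's far edge, on its top, 60 mm above the table. The shelf reaches 165 mm back towards the robot and 225 mm to either side; open on the robot's side, 12 mm lips at its y ends. A panel pushed squarely until just over half is past the edge tips when the pusher eases back (its friction may hold the panel level); it drops into the groove and leans on the shelf's edge
- rack_groove (a point): Middle of the middle slot's groove, on its floor (10 mm above the table), 42 mm beyond the shelf's edge. The groove is about 20 mm wide with a sloped lip on the shelf side; at its far side (x = 52 mm from the edge) steel rests rise to 82 mm above the table, leaning 18 degrees away from the shelf. A panel in place stands on its 120 mm edge against them, top about 96 mm high.
- tab_green: Green tab fixed behind the rests of the green panel's slot, one of the two outer slots. Its origin is not on the plate but at the slot: below the shelf's edge, at the trench floor's height (10 mm above the table), in the middle of the slot's width; axes parallel to the rack's. The plate (34 x 90 mm, level, with a lip) lies at x = 74 to 110 mm, 76 mm above the table.
- tab_yellow: The same tab in yellow, at the other outer slot, which stays empty. Origin as for the green one.
- blue_panel: A blue panel of the same size (origin at its centre), already standing loose in the middle slot, whose tab is blue: it shows how a panel should stand, and must be left alone.
- beaker: Foil-covered beaker, 90 mm across, 96 mm tall, to the right of the rack. Origin at the centre of its underside.
- jar: White jar with a red cap, 60 mm across, 70 mm tall, to the left of the rack. Origin at the centre of its underside.
Things that resemble listed ones, but are neither listed nor needed, are in the scene too. What is meant by the jar is not turquoise, and is the smaller of those in its own colour.

How it is judged:
On the way:
1. the green panel lies flat on the shelf in front of the slot with the green tab (y of panel in the frame of tab_green between -0.015 and 0.015 m and x of panel in the frame of tab_green between -0.13 and 0 m and z of panel in the frame of tab_green between 0.048 and 0.062 m and angle between panel's own z axis and vertical below 0.15 rad), for 0.1 s.
At the end, for the whole second after the job is handed in: Green panel at rest on edge in the green-tab slot: centre within 20 mm sideways, 38 to 75 mm past the shelf edge, 35 to 65 mm above the trench floor, faces within 0.6 rad of square to the rack; blue panel within 20 mm of its start; beaker and jar upright within 0.3 rad (y of panel in the frame of tab_green between -0.02 and 0.02 m and x of panel in the frame of tab_green between 0.038 and 0.075 m and z of panel in the frame of tab_green between 0.035 and 0.065 m and angle between the z axis of panel and the x axis of tab_green, either way round below 0.6 rad and linear speed of panel below 0.02 m/s and angular speed of panel below 0.1 rad/s and distance of blue_panel from where it was at the start of the episode below 0.02 m and angle between each of beaker, jar's own z axis and vertical below 0.3 rad); the robot touches nothing.
It fails at once if the blue panel is moved by more than 30 mm (distance of blue_panel from where it was at the start of the episode above 0.03 m).
It fails at once if the beaker or jar is knocked over (angle between any of beaker, jar's own z axis and vertical above 0.6 rad).
It also fails if it takes over 58 s, if anything falls off the work surface, if the arm or the gripper's body presses on something with over 40 N, if the wrist force passes 120 N, or if a joint passes its speed limit or range.

## Working session

There is one attempt and no reset: what is moved stays moved. The work goes in short steps, Python scripts to look and compute and a tool call to move; the robot and the scene stay as the last step left them, time stands still between calls to the robot, and variables do not carry over. Pictures are saved under pics/ and viewed, at most 10 in all, crops included, and the job is handed in when it is done.

Besides the shell and the picture viewer there is one more tool, called as a command line: name --pt "numbers of a row" for each row, then --argument value for the rest. play_rows: Moves the arm, as the interface text tells. Its arguments: {"type":"object","properties":{"jaw":{"type":"array","items":{"type":"number"}},"linear":{"type":"array","items":{"type":"array","items":{"type":"number"}}},"spin":{"type":"array","items":{"type":"number"}},"force":{"type":"number"}},"required":["jaw","linear","spin"]}

```bash
mkdir -p pics; ls; cat > h.py <<'E'
import numpy as np, cv2
from rig import ctrl
def pts(cam,depth,mask,pose=None):
    p=ctrl.camera_params(cam);K=np.array(p["K"]);T=np.array(p["pose"]) if pose is None else pose
    v,u=np.nonzero(mask&(depth>0));d=depth[v,u]
    c=np.stack([(u-K[0,2])/K[0,0]*d,(v-K[1,2])/K[1,1]*d,d],1)
    return c@T[:3,:3].T+T[:3,3]
E
python3 - <<'E'
from h import *
s=ctrl.sense();print(s["clock"],s["tool_pos"],np.round(s["tool_rot"],3).tolist(),s["grip_width"])
ims=[]
for c in ("scene","side"):
    im,d=ctrl.snapshot(c);cv2.imwrite(f"pics/{c}0.png",im)
    print(c,np.round(ctrl.camera_params(c)["pose"],3).tolist())
    for n in ("panel","blue_panel","tab_green","tab_yellow","rack","beaker","jar"):
        for r in ctrl.cut_out(c,n)[:4]:
            P=pts(c,d,r["region"])
            if len(P): print(n,round(r["confidence"],2),np.round(r["location"]),len(P),"med",np.round(np.median(P,0),3),"lo",np.round(np.percentile(P,2,0),3),"hi",np.round(np.percentile(P,98,0),3))
E
```

```text
pics
0.0 [0.24129367 0.52112793 0.2471066 ] [[-0.907, 0.42, -0.001], [0.42, 0.907, -0.002], [0.0, -0.002, -1.0]] 0.08541855466481812
scene [[-0.403, 0.723, -0.561, 1.201], [0.915, 0.323, -0.242, 0.31], [0.006, -0.611, -0.792, 1.022], [0.0, 0.0, 0.0, 1.0]]
panel 0.72 [261. 203.] 1154 med [ 0.555 -0.026  0.07 ] lo [ 0.508 -0.087  0.061] hi [0.598 0.031 0.074]
blue_panel 0.7 [243. 241.] 212 med [ 0.697 -0.022  0.096] lo [ 0.684 -0.085  0.07 ] hi [0.704 0.028 0.101]
tab_green 0.98 [181. 233.] 478 med [ 0.735 -0.183  0.078] lo [ 0.711 -0.224  0.052] hi [ 0.748 -0.14   0.083]
tab_yellow 0.96 [289. 266.] 584 med [0.711 0.117 0.077] lo [0.684 0.074 0.051] hi [0.723 0.159 0.082]
tab_yellow 0.6 [421. 231.] 546 med [0.439 0.405 0.056] lo [0.4   0.379 0.004] hi [0.452 0.433 0.073]
tab_yellow 0.27 [251. 221.] 11882 med [ 0.612 -0.031  0.059] lo [ 0.46  -0.266  0.005] hi [0.737 0.184 0.078]
rack 0.89 [252. 225.] 11879 med [ 0.613 -0.031  0.059] lo [ 0.461 -0.265  0.005] hi [0.739 0.183 0.078]
beaker 0.74 [154. 167.] 985 med [ 0.558 -0.392  0.087] lo [ 0.506 -0.446  0.003] hi [ 0.584 -0.366  0.097]
[... 845 characters left out ...]
76]
tab_green 0.22 [315. 183.] 145 med [0.704 0.114 0.079] lo [0.683 0.074 0.065] hi [0.72  0.159 0.082]
tab_yellow 0.68 [314. 186.] 89 med [0.703 0.119 0.079] lo [0.686 0.075 0.074] hi [0.718 0.148 0.082]
rack 0.96 [305. 242.] 9184 med [ 0.559 -0.141  0.06 ] lo [ 0.447 -0.279  0.006] hi [0.724 0.184 0.077]
beaker 0.6 [352. 310.] 1835 med [ 0.527 -0.428  0.085] lo [ 0.5   -0.45   0.007] hi [ 0.576 -0.376  0.096]
jar 0.81 [199. 182.] 724 med [0.351 0.279 0.059] lo [0.317 0.265 0.007] hi [0.39  0.327 0.098]
jar 0.76 [231. 161.] 588 med [0.519 0.417 0.059] lo [0.487 0.402 0.007] hi [0.56  0.471 0.099]
jar 0.49 [208. 169.] 264 med [0.424 0.386 0.049] lo [0.389 0.297 0.002] hi [0.463 0.448 0.089]
```

View pics/scene0.png

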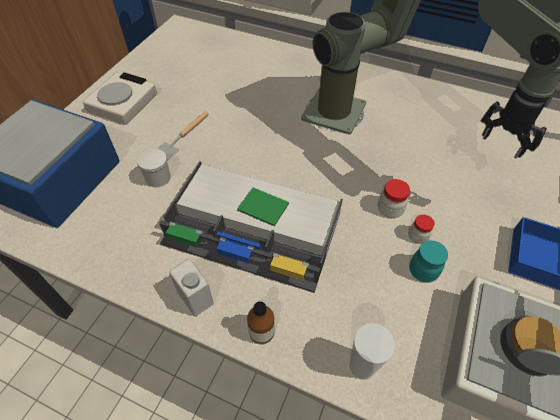

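View pics/side0.png

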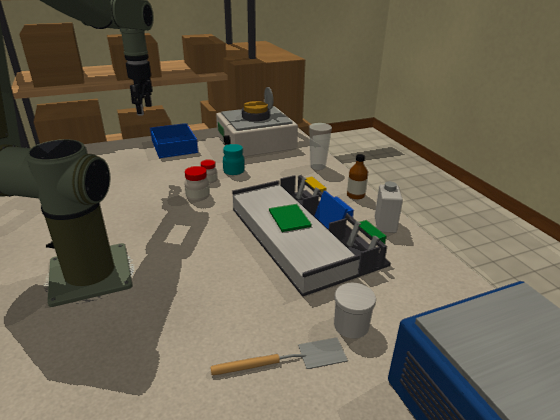

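```bash
python3 - <<'E'
from h import *
for c in ("scene","side"):
    im,d=ctrl.snapshot(c)
    hsv=cv2.cvtColor(im,cv2.COLOR_BGR2HSV)
    r=ctrl.cut_out(c,"panel")[0]["region"]
    print("panel hsv",np.median(hsv[r],0))
    P=pts(c,d,r);P=P[(P[:,2]>.066)]
    print(c,cv2.minAreaRect(P[:,:2].astype(np.float32)*1000), P[:,2].mean())
    # tabs
    for n in("tab_green","tab_yellow"):
        rr=ctrl.cut_out(c,n)[0]["region"];Q=pts(c,d,rr);Q=Q[(Q[:,2]>.07)&(Q[:,0]>.66)]
        print(n,cv2.minAreaRect(Q[:,:2].astype(np.float32)*1000),Q[:,2].mean())
    # rack shelf top
    P=pts(c,d,np.ones(d.shape,bool))
    Q=P[(abs(P[:,2]-.060)<.004)&(P[:,0]>.4)&(P[:,0]<.7)&(P[:,1]>-.3)&(P[:,1]<.22)]
    print("shelf",cv2.minAreaRect(Q[:,:2].astype(np.float32)*1000),np.median(Q[:,2]))
E
```

```text
panel hsv [ 66. 142. 126.]
scene ((552.8606567382812, -28.058345794677734), (121.9744644165039, 92.66769409179688), 87.0584716796875) 0.07040324064618193
tab_green ((728.3716430664062, -181.2351531982422), (38.948177337646484, 88.53583526611328), 3.627027988433838) 0.07824750910707999
tab_yellow ((702.5780029296875, 114.82998657226562), (38.6828498840332, 91.49365234375), 5.013497829437256) 0.07784626630853678
shelf ((581.1951293945312, -43.069732666015625), (251.97093200683594, 455.5660705566406), 4.1912522315979) 0.06046614119661803
panel hsv [ 69. 240. 104.]
side ((551.2948608398438, -28.20684814453125), (124.75100708007812, 91.56494140625), 85.80470275878906) 0.07091642317773261
tab_green ((726.5385131835938, -184.8531951904297), (37.40877151489258, 88.15686798095703), 4.114763259887695) 0.07887742556615888
tab_yellow ((702.7068481445312, 96.01211547851562), (38.306636810302734, 134.94464111328125), 2.45876145362854) 0.07897092662668734
shelf ((575.32275390625, -44.655914306640625), (243.33740234375, 461.6517028808594), 3.814114570617676) 0.061031147373418304
```

The scene picture shows the green panel (262,205) in front of the middle slot. The green tab is at (182,233), the blue panel at (240,240) and the yellow tab at (289,267). There are three jar-like things:
- (424,228): red cap, small. This one fits "smaller of those in its own colour".
- (396,197): red cap, larger.
- (429,260): turquoise.

All three are far from the path, and so is the foil beaker at (154,167).

Next I move beside the panel's +y side with the fingers half closed.

play_rows --jaw '[105, 105, 105, 105, 105, 105, 105, 105, 105, 105]' --pt "0.303 -0.442 -0.05" --pt "0.303 -0.442 -0.05" --pt "0.303 -0.442 -0.05" --pt "0.303 -0.442 -0.05" --pt "0.303 -0.442 -0.05" --pt "0.303 -0.442 -0.05" --pt "0.303 -0.442 -0.05" --pt "0.303 -0.442 -0.05" --pt "0.303 -0.442 -0.05" --pt "0.303 -0.442 -0.05" --spin '[-0.15, -0.3, -0.45, -0.6, -0.75, -0.9, -1.0, -1.063, -1.063, -1.063]'

```text
clock: 2.45
tool_pos: [0.546, 0.0772, 0.198]
tool_rot: [[-0.07, 0.998, 0.0], [0.998, 0.07, -0.0], [-0.0, 0.0, -1.0]]
contact_force: [-0.1, 0.7, 1.3]
grip_width: 0.0506
finger_force: 0.0
```

```bash
python3 - <<'E'
from h import *
s=ctrl.sense();print(s["clock"],s["tool_pos"],np.round(s["tool_rot"],3).tolist(),s["grip_width"],s["contact_force"])
T=np.eye(4);T[:3,:3]=s["tool_rot"];T[:3,3]=s["tool_pos"]
T=T@np.array(ctrl.camera_params("wrist")["mount"])
im,d=ctrl.snapshot("wrist");cv2.imwrite("pics/w1.png",im)
for n in("panel","tab_green","tab_yellow"):
    for r in ctrl.cut_out("wrist",n)[:1]:
        P=pts("wrist",d,r["region"],T);print(n,r["confidence"],r["location"],cv2.minAreaRect(P[:,:2].astype(np.float32)*1000),np.median(P,0))
# shelf far edge: last shelf-height points, per y-bin, from side & wrist
def edge(P,nm):
    Q=P[(abs(P[:,2]-.060)<.004)&(P[:,0]>.40)&(P[:,0]<.66)]
    B=[];N=[]
    for y in np.arange(-.25,.18,.01):
        q=Q[(abs(Q[:,1]-y)<.005)]
        if len(q)>10: B.append((y,q[:,0].min(),q[:,0].max()))
    B=np.array(B);print(nm,np.round(B[::3],3).tolist())
    if len(B)>4: print([np.round(np.polyfit(B[:,0],B[:,k],1),4) for k in(1,2)])
edge(pts("wrist",d,np.ones(d.shape,bool),T),"wrist")
for c in("scene","side"):
    im,d=ctrl.snapshot(c);edge(pts(c,d,np.ones(d.shape,bool)),c)
E
```

```text
2.45 [0.54596164 0.07719977 0.19799605] [[-0.07, 0.998, 0.0], [0.998, 0.07, -0.0], [-0.0, 0.0, -1.0]] 0.05057368775039662 [-0.1381497   0.68456498  1.3324932 ]
panel 0.86 [274.0, 312.3] ((553.1932373046875, -1.1865692138671875), (166.35308837890625, 93.41570281982422), 86.41183471679688) [ 0.54985821 -0.01751098  0.06961944]
tab_yellow 0.89 [488.1, 169.8] ((730.000732421875, 105.2607421875), (93.15230560302734, 119.90669250488281), 5.17880916595459) [0.70154359 0.12052632 0.07785349]
wrist [[-0.09, 0.494, 0.619], [-0.06, 0.493, 0.62], [-0.03, 0.499, 0.609], [0.0, 0.454, 0.507], [0.03, 0.45, 0.622], [0.06, 0.448, 0.613], [0.09, 0.446, 0.611], [0.12, 0.443, 0.609], [0.15, 0.44, 0.607]]
[array([-0.2363,  0.4689]), array([0.0156, 0.6015])]
scene [[-0.25, 0.477, 0.642], [-0.22, 0.473, 0.639], [-0.19, 0.471, 0.635], [-0.16, 0.466, 0.633], [-0.13, 0.466, 0.632], [-0.1, 0.464, 0.629], [-0.07, 0.459, 0.627], [-0.04, 0.457, 0.624], [-0.01, 0.457, 0.621], [0.02, 0.463, 0.619], [0.05, 0.452, 0.617], [0.08, 0.448, 0.614], [0.11, 0.445, 0.611], [0.14, 0.444, 0.607], [0.17, 0.461, 0.607]]
[array([-0.0714,  0.4574]), array([-0.082 ,  0.6223])]
side [[-0.25, 0.473, 0.635], [-0.22, 0.472, 0.636], [-0.19, 0.469, 0.635], [-0.16, 0.466, 0.633], [-0.13, 0.466, 0.629], [-0.1, 0.461, 0.629], [-0.07, 0.459, 0.623], [-0.04, 0.457, 0.623], [-0.01, 0.454, 0.62], [0.02, 0.451, 0.616], [0.05, 0.449, 0.616], [0.08, 0.446, 0.612], [0.11, 0.444, 0.608], [0.14, 0.442, 0.606], [0.17, 0.441, 0.603]]
[array([-0.0818,  0.4535]), array([-0.082 ,  0.6213])]
```

play_rows --jaw '[105, 105, 105, 105, 105]' --pt "0 0 -0.05" --pt "0 0 -0.1" --pt "0 0 -0.113" --pt "0 0 -0.113" --pt "0 0 -0.113" --spin '[0.01, 0.01, 0.01, 0.01, 0.01]'

```text
clock: 3.38
tool_pos: [0.5467, 0.08, 0.0877]
tool_rot: [[-0.084, 0.996, 0.005], [0.996, 0.084, -0.0], [-0.0, 0.005, -1.0]]
contact_force: [0.0, -0.3, 0.4]
grip_width: 0.0502
finger_force: 0.0
```

play_rows --jaw '[105, 105, 105, 105]' --pt "0 0 -0.002" --pt "0 0 -0.004" --pt "0 0 -0.006" --pt "0 0 -0.006" --spin '[0, 0, 0, 0]'

```text
clock: 3.88
tool_pos: [0.5445, 0.0797, 0.0791]
tool_rot: [[-0.084, 0.996, -0.0], [0.996, 0.084, -0.0], [0.0, -0.0, -1.0]]
contact_force: [-0.4, -0.5, -0.3]
grip_width: 0.0503
finger_force: 0.0
```

play_rows --jaw '[105, 105, 105, 105]' --pt "0 0 -0.002" --pt "0 0 -0.002" --pt "0 0 -0.003" --pt "0 0 -0.003" --spin '[0, 0, 0, 0]'

```text
clock: 4.38
tool_pos: [0.5446, 0.0797, 0.0762]
tool_rot: [[-0.084, 0.996, -0.0], [0.996, 0.084, 0.0], [0.0, -0.0, -1.0]]
contact_force: [-0.6, 0.6, -0.1]
grip_width: 0.0498
finger_force: 0.0
```

play_rows --jaw '[105, 105, 105, 105, 105, 105, 105, 105, 105, 105]' --pt "0 0 -0.002" --pt "0.001 -0.012 -0.002" --pt "0.002 -0.025 -0.002" --pt "0.003 -0.037 -0.002" --pt "0.004 -0.049 -0.002" --pt "0.0048 -0.06 -0.002" --pt "0.0056 -0.07 -0.002" --pt "0.0064 -0.08 -0.002" --pt "0.0072 -0.09 -0.002" --pt "0.008 -0.1 -0.002" --spin '[0, 0, 0, 0, 0, 0, 0, 0, 0, 0]'

```text
clock: 5.62
tool_pos: [0.5527, -0.0209, 0.0743]
tool_rot: [[-0.084, 0.996, -0.0], [0.996, 0.084, -0.0], [-0.0, -0.0, -1.0]]
contact_force: [-0.3, 1.2, -0.1]
grip_width: 0.0501
finger_force: 0.7
```

```bash
cat >> h.py <<'E'
O=np.array([0.6248,-0.0405]);a=0.081
R=np.array([[np.cos(a),np.sin(a)],[-np.sin(a),np.cos(a)]])
def rk(p): return R@(np.array(p)[:2]-O)
def look(save=None):
    s=ctrl.sense();print(round(s["clock"],2),"tool",np.round(s["tool_pos"],4),"rack",np.round(rk(s["tool_pos"]),4),"F",np.round(s["contact_force"],1))
    for c in("scene","side"):
        im,d=ctrl.snapshot(c)
        if save: cv2.imwrite(f"pics/{c}_{save}.png",im)
        L=ctrl.cut_out(c,"panel")
        if not L: print(c,"none");continue
        P=pts(c,d,L[0]["region"]);Z=P[:,2]
        P2=(P[:,:2]-O)@R.T;r=cv2.minAreaRect(P2[P[:,2]>.02].astype(np.float32)*1000)
        print(c,round(L[0]["confidence"],2),len(P),np.round(L[0]["location"]),"rect",np.round(r[0],1),np.round(r[1],1),round(r[2],1),"lo",np.round(np.percentile(P2,2,0),3),"hi",np.round(np.percentile(P2,98,0),3),"z",np.round(np.percentile(Z,[2,50,98]),3))
E
python3 -c "from h import *;look('p1')"
```

```text
5.62 tool [ 0.5527 -0.0209  0.0743] rack [-0.0702  0.0254] F [-0.3  1.2 -0.1]
scene 0.77 883 [236. 200.] rect [-59.9 -49.1] [133.2  93.8] 85.0 lo [-0.104 -0.106] hi [-0.018  0.004] z [0.062 0.07  0.074]
side 0.85 863 [305. 226.] rect [-59.7 -47.7] [127.1 100.3] 89.7 lo [-0.108 -0.107] hi [-0.021  0.008] z [0.064 0.071 0.073]
```

play_rows --jaw '[105, 105, 105, 105, 105, 105, 105, 105, 105, 105]' --pt "0.001 -0.012 0" --pt "0.002 -0.024 0" --pt "0.003 -0.036 0" --pt "0.004 -0.048 0" --pt "0.0048 -0.06 0" --pt "0.0057 -0.071 0" --pt "0.0065 -0.081 0" --pt "0.0074 -0.091 0" --pt "0.008 -0.099 0" --pt "0.008 -0.1 0" --spin '[0, 0, 0, 0, 0, 0, 0, 0, 0, 0]'

```text
clock: 7.08
tool_pos: [0.5609, -0.1212, 0.0744]
tool_rot: [[-0.083, 0.997, 0.0], [0.997, 0.083, -0.001], [-0.001, 0.0, -1.0]]
contact_force: [0.6, 0.0, 0.1]
grip_width: 0.0504
finger_force: 0.1
```

```bash
python3 -c "from h import *;look('p2')"
```

```text
7.08 tool [ 0.5609 -0.1212  0.0744] rack [-0.0702 -0.0752] F [0.6 0.  0.1]
scene 0.73 826 [203. 193.] rect [ -63.1 -146.7] [133.  103.9] 83.3 lo [-0.106 -0.205] hi [-0.017 -0.089] z [0.063 0.07  0.075]
side 0.48 339 [338. 210.] rect [ 41.7 -46.8] [128.   61.1] 59.4 lo [ 0.042 -0.058] hi [0.072 0.01 ] z [0.021 0.073 0.1  ]
```

View pics/scene_p2.png

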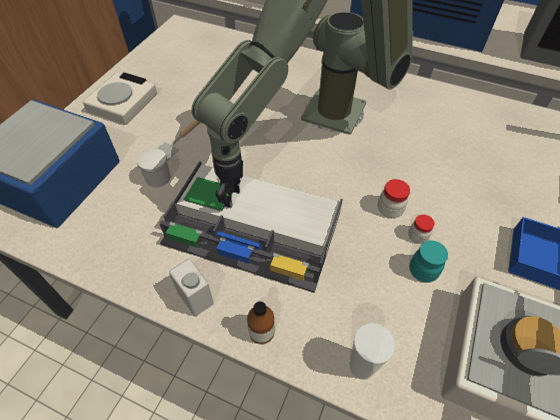

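The panel (207,193) now lies before the green tab (183,233), pressed by the fingers at (230,195). I'll back off and measure without occlusion.

play_rows --jaw '[105, 105, 105, 105, 105]' --pt "-0.0016 0.02 0" --pt "-0.0024 0.03 0.01" --pt "-0.06 0.06 0.06" --pt "-0.11 0.1 0.1" --pt "-0.11 0.1 0.1" --spin '[0, 0, 0, 0, 0]'

```text
clock: 7.9
tool_pos: [0.4494, -0.0183, 0.1763]
tool_rot: [[-0.086, 0.996, 0.002], [0.996, 0.086, -0.0], [-0.0, 0.002, -1.0]]
contact_force: [-0.6, -1.2, 0.1]
grip_width: 0.0501
finger_force: 0.0
```

```bash
python3 -c "
from h import *;look('p3');print(ctrl.sense()['joints'])
for c in ('scene','side'):
    im,d=ctrl.snapshot(c)
    P=pts(c,d,np.ones(d.shape,bool));hsv=cv2.cvtColor(im,cv2.COLOR_BGR2HSV).reshape(-1,3)[(d>0).ravel()]
    q=(P[:,:2]-O)@R.T
    m=(abs(P[:,2]-.07)<.005)&(q[:,0]<0)&(q[:,0]>-.17)&(abs(q[:,1]+.15)<.08)&(hsv[:,1]>90)&(abs(hsv[:,0]-66.)<15)
    print(c,m.sum(),cv2.minAreaRect(q[m].astype(np.float32)*1000),np.percentile(q[m],[1,99],axis=0))
"
```

```text
7.9 tool [ 0.4494 -0.0183  0.1763] rack [-0.173   0.0363] F [-0.6 -1.2  0.1]
scene 0.81 1045 [209. 192.] rect [ -66.8 -145.7] [119.8 101.9] 89.2 lo [-0.106 -0.202] hi [-0.018 -0.088] z [0.063 0.071 0.075]
side none
[-2.35672687e-01  1.70701847e-02  1.91241586e+00 -2.93866294e-04
  1.20933292e+00 -3.21126110e-01]
scene 980 ((-62.49763488769531, -146.39578247070312), (93.3497085571289, 120.16056060791016), 0.29419955611228943) [[-0.10629142 -0.20421823]
 [-0.01728163 -0.08767398]]
side 989 ((-64.17063903808594, -148.25323486328125), (122.09534454345703, 90.92446899414062), 89.81747436523438) [[-0.10851089 -0.20746726]
 [-0.02103765 -0.08921689]]
```

play_rows --jaw '[45, 45, 45, 45, 45, 45, 45, 45, 45, 45]' --pt "0.005 -0.02 0" --pt "0.01 -0.04 0" --pt "0.015 -0.06 0" --pt "0.02 -0.08 0" --pt "0.025 -0.1 0" --pt "0.03 -0.12 0" --pt "0.035 -0.14 0" --pt "0.042 -0.16 0" --pt "0.048 -0.18 0" --pt "0.048 -0.18 0" --spin '[-0.17, -0.34, -0.51, -0.68, -0.85, -1.02, -1.19, -1.36, -1.53, -1.576]'

```text
clock: 9.45
tool_pos: [0.4992, -0.2025, 0.1729]
tool_rot: [[0.997, 0.074, -0.001], [0.074, -0.997, 0.0], [-0.001, -0.0, -1.0]]
contact_force: [0.4, 0.9, 0.4]
grip_width: 0.0702
finger_force: 0.0
```

play_rows --jaw '[45, 45, 45, 45, 45]' --pt "0 0 -0.05" --pt "0 0 -0.09" --pt "0 0 -0.1" --pt "0 0 -0.103" --pt "0 0 -0.103" --spin '[0, 0, 0, 0, 0]'

```text
clock: 10.07
tool_pos: [0.4999, -0.2011, 0.0725]
tool_rot: [[0.997, 0.079, 0.002], [0.079, -0.997, -0.001], [0.002, 0.002, -1.0]]
contact_force: [-0.1, -0.1, 0.6]
grip_width: 0.0702
finger_force: 0.0
```

```bash
python3 -c "from h import *;look('p4')"
```

```text
10.07 tool [ 0.4999 -0.2011  0.0725] rack [-0.1375 -0.15  ] F [-0.1 -0.1  0.6]
scene 0.66 1097 [208. 193.] rect [ -65.6 -149.5] [101.5 127.6] 1.8 lo [-0.107 -0.205] hi [-0.018 -0.088] z [0.061 0.07  0.074]
side 0.88 756 [329. 248.] rect [ -51.1 -173.6] [166.4  89.3] 51.4 lo [-0.108 -0.208] hi [-0.019 -0.096] z [0.062 0.071 0.074]
```

play_rows --jaw '[45, 45, 45, 45, 45, 45, 45, 45, 45, 45]' --pt "0.009 0.0007 0" --pt "0.018 0.0015 0" --pt "0.027 0.0022 0" --pt "0.036 0.0029 0" --pt "0.045 0.0036 0" --pt "0.054 0.0044 0" --pt "0.062 0.005 0" --pt "0.07 0.0057 0" --pt "0.077 0.0062 0" --pt "0.077 0.0062 0" --spin '[0, 0, 0, 0, 0, 0, 0, 0, 0, 0]'

```text
clock: 11.52
tool_pos: [0.577, -0.194, 0.0712]
tool_rot: [[0.997, 0.079, 0.002], [0.079, -0.997, -0.0], [0.002, 0.0, -1.0]]
contact_force: [0.3, 0.5, 0.4]
grip_width: 0.07
finger_force: 0.0
```

```bash
python3 -c "from h import *;look('p5')"
```

```text
11.53 tool [ 0.577  -0.194   0.0712] rack [-0.0601 -0.1491] F [0.3 0.5 0.4]
scene 0.83 1120 [198. 206.] rect [  -2.9 -149.9] [ 93.3 126.6] 0.9 lo [-0.044 -0.205] hi [ 0.042 -0.088] z [0.064 0.071 0.075]
side 0.91 583 [349. 246.] rect [  -8.9 -162.7] [128.8 120.4] 71.7 lo [-0.049 -0.209] hi [ 0.042 -0.103] z [0.063 0.071 0.077]
```

play_rows --jaw '[45, 45, 45, 45, 45, 45, 45, 45]' --pt "0.003 0.0002 0" --pt "0.006 0.0005 0" --pt "0.008 0.0006 0" --pt "0.008 0.0006 0" --pt "0.004 0.0003 0" --pt "-0.002 -0.0002 0" --pt "-0.01 -0.001 0" --pt "-0.02 -0.002 0" --spin '[0, 0, 0, 0, 0, 0, 0, 0]'

```text
clock: 12.72
tool_pos: [0.5551, -0.1961, 0.0714]
tool_rot: [[0.997, 0.079, 0.0], [0.079, -0.997, -0.0], [0.0, 0.0, -1.0]]
contact_force: [-0.7, -0.4, 0.0]
grip_width: 0.07
finger_force: 0.0
```

```bash
python3 -c "from h import *;look('p6')
im=cv2.imread('pics/side_p6.png')[150:310,240:460];im=cv2.resize(im,None,fx=3,fy=3);cv2.imwrite('pics/c6.png',im)"
```

```text
12.72 tool [ 0.5551 -0.1961  0.0714] rack [-0.0821 -0.1495] F [-0.7 -0.4  0. ]
scene 0.67 1131 [196. 214.] rect [  19.8 -147.8] [154.6  90.2] 74.3 lo [-0.014 -0.205] hi [ 0.039 -0.091] z [0.021 0.058 0.089]
side 0.64 123 [348. 244.] rect [  -6.4 -176.3] [24.3 63.1] 0.2 lo [-0.018 -0.207] hi [ 0.059 -0.124] z [0.012 0.084 0.09 ]
```

View pics/c6.png

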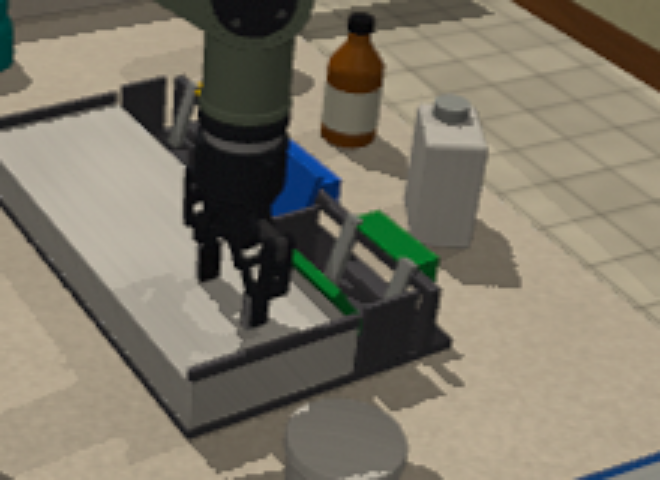

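The panel has dropped edge-first into the green slot and leans on the shelf edge (crop 322,280). Next I raise the tips a little and tip it up.

play_rows --jaw '[45, 45, 45, 45, 45, 45, 45, 45, 45, 45]' --pt "0 0 0.012" --pt "0.02 0.0016 0.013" --pt "0.035 0.0028 0.013" --pt "0.048 0.0039 0.013" --pt "0.06 0.0049 0.013" --pt "0.071 0.0057 0.013" --pt "0.081 0.0066 0.013" --pt "0.091 0.0074 0.013" --pt "0.1 0.008 0.013" --pt "0.105 0.0085 0.013" --spin '[0, 0, 0, 0, 0, 0, 0, 0, 0, 0]'

```text
clock: 14.18
tool_pos: [0.6613, -0.1875, 0.0842]
tool_rot: [[0.997, 0.079, 0.0], [0.079, -0.997, -0.0], [0.0, 0.0, -1.0]]
contact_force: [-0.4, -0.1, 0.2]
grip_width: 0.0702
finger_force: 0.0
```

```bash
python3 -c "from h import *;look('p7')"
```

```text
14.18 tool [ 0.6613 -0.1875  0.0842] rack [ 0.0245 -0.1495] F [-0.4 -0.1  0.2]
scene none
side 0.77 627 [355. 242.] rect [  28.3 -154.7] [ 67.7 131.6] 2.6 lo [ 0.035 -0.207] hi [ 0.06  -0.093] z [0.019 0.058 0.1  ]
```

play_rows --jaw '[45, 45, 45, 45, 45, 45, 45, 45]' --pt "0.004 0.0003 0" --pt "0.008 0.0006 0" --pt "0.012 0.001 0" --pt "0.015 0.0012 0" --pt "0.015 0.0012 0" --pt "0.008 0.0006 0" --pt "-0.005 -0.0004 0" --pt "-0.025 -0.002 0" --spin '[0, 0, 0, 0, 0, 0, 0, 0]'

```text
clock: 15.38
tool_pos: [0.6346, -0.1896, 0.0843]
tool_rot: [[0.997, 0.079, -0.0], [0.079, -0.997, -0.0], [-0.0, 0.0, -1.0]]
contact_force: [-0.3, 0.2, -1.6]
grip_width: 0.0702
finger_force: 0.0
```

play_rows --jaw '[45, 45, 45, 45, 45]' --pt "-0.06 -0.005 0.02" --pt "-0.1 -0.008 0.07" --pt "-0.12 0.0 0.13" --pt "-0.14 0.0 0.16" --pt "-0.14 0.0 0.16" --spin '[0, 0, 0, 0, 0]'

```text
clock: 16.0
tool_pos: [0.4957, -0.1904, 0.2481]
tool_rot: [[0.997, 0.078, 0.006], [0.078, -0.997, -0.004], [0.006, 0.004, -1.0]]
contact_force: [0.3, -0.4, -0.7]
grip_width: 0.0704
finger_force: 0.0
```

```bash
python3 -c "from h import *;look('p8')
for c in ('side','scene'):
  for r in ctrl.cut_out(c,'blue_panel')[:1]:
    print(r['location'],r['region'].sum())
a_=cv2.imread('pics/side_p8.png')[140:290,270:420];b=cv2.imread('pics/scene_p8.png')[150:300,130:280]
cv2.imwrite('pics/c8.png',cv2.resize(np.hstack([a_,b]),None,fx=2.6,fy=2.6))"
```

```text
16.0 tool [ 0.4957 -0.1904  0.2481] rack [-0.1408 -0.139 ] F [ 0.3 -0.4 -0.7]
scene 0.8 171 [189. 227.] rect [  74.1 -145. ] [ 19.9 117.8] 7.0 lo [ 0.06  -0.198] hi [ 0.079 -0.088] z [0.063 0.095 0.099]
side 0.85 970 [359. 237.] rect [  42.4 -145.5] [169.7  87.8] 79.2 lo [ 0.035 -0.207] hi [ 0.075 -0.089] z [0.019 0.065 0.097]
[332.3, 210.1] 685
[244.3, 240.7] 280
```

View pics/c8.png

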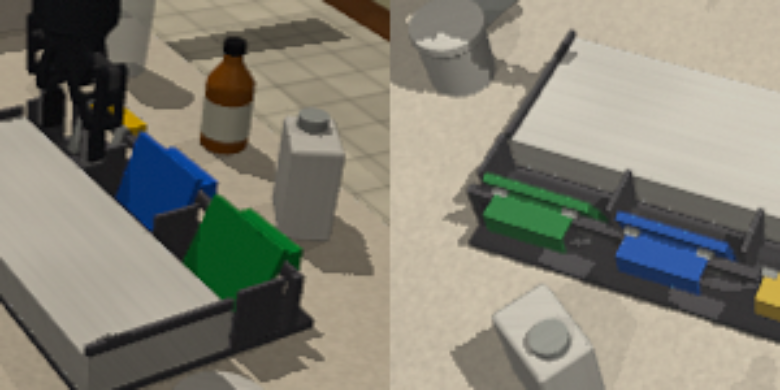

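The green panel stands in its slot and leans on the rests just as the blue one does (left crop 240,250; right crop 540,195). The arm is clear of everything, so I'm handing in.

```bash
python3 -c "from rig import ctrl;print(ctrl.hand_in())"
```

```text
the job is handed in; nothing more can be done
None
```

The green panel stands on edge in the green-tab slot, leaning on its rests; the blue panel, beaker and jar were left alone, and the job is handed in (no verdict was returned).

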